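Pack the post-assembly kit tray from the bench stock

ROBOT

A 6-joint arm with a two-finger parallel gripper is mounted at the origin on a cart in front of the work surface, level with it; the furniture and walls round the work are solid. World frame = base frame: x ahead of the robot, y to its left, z up, the work surface at z = 0. Lengths are in m, angles in rad, forces in N, time in s.
With the tool pointing down it reaches from about 0.375 to 0.925 m from the base axis. Payload 5.7 kg.
Tool frame: the origin (TCP) lies at the very end of the fingers, on their centre line; the grasp point (between the pads) lies 19 mm behind it (ctrl.pinch_z is the z of the grasp point in the tool frame, in m); z points along the fingers, y is the line along which they close (so a half turn about z gives the same grasp; the last joint's range is limited). The gripper opens to 88 mm and grips with 3 to 60 N. Pads are 20 mm wide; open, the fingers measure 115 mm over their backs; the gripper's body (75 mm by 178 mm) begins 61 mm behind the grasp point.
Start: joints at [0.992, 0.359, 1.51, -0, 1.272, -0.115], TCP at [0.268, 0.537, 0.223] pointing down, gripper open.
Joint ranges: [-2.97, 2.97], [-1.01, 2.36], [0.21, 2.38], [-0.96, 4.11], [0.2, 2.71], [-2.98, 2.98]. Speed limits (rad/s): [2.39, 2.39, 3.14, 3.14, 3.14, 3.14].

INTERFACE

Orientations are given as a rotation vector (axis times angle).
In Python, from rig import ctrl gives the robot as it stands. The module is installed in compiled form; this text tells all that it offers.
- The arm moves only by the shell command python3 -m pendant 'ROWS'. ROWS is JSON, a list of rows, each a list of 3 entries, a list of its own where there are three numbers: the shift along the tool's x, y, z in mm, then the turn, a rotation vector about the tool's x, y, z in degrees, then the closure in counts, from 0 (fully open) to 255 (shut). In form: [[[tx, ty, tz], [ax, ay, az], grip], ...]. A call has exactly 5 rows; each row shifts and turns the commanded pose from where the row before left it, along the tool's axes as they then stand; what a row does not reach is not made up. A row lasts 1/8 s, in which the tool goes at most 62.5 mm and 10.7 degrees, less where a joint would pass 70% of its speed; a pose out of reach is approached as far as the arm can. A call is refused whole if a number of a shift passes 62.5 or a number of a turn 10.7, either way. A call with a gripper value outside its range is refused whole. The fingers move at their own pace and stop on an object; the grip force is fixed at half the most. Time passes only in rows, so rows that do not move let the fingers close, or fill a call up. It gives the time, the measured TCP pose, the force, the opening and the grip force at its end, in the units of the state.
- ctrl.get_state(): the state, without advancing time (a new reading comes with each control period).
- ctrl.get_image(name): name is "scene" or "top" or "wrist"; returns a dict with "pixels" (420x560x3 uint8, blue, green, red), "z_map" (420x560 float32, m along the optical axis (not along the pixel's ray), 0 where there is no reading), "fx", "fy", "cx", "cy" (pixels), "xyz" and "rotation" of the camera in the world. Camera axes: x right, y down, z forward; pixel columns grow to the right and rows downward; lengths in m; the calibration is good to about 2 mm. A picture is of the moment at which its call begins.
- ctrl.sign_off(): hands the job in; it is judged then, once.
Trained networks look in the newest picture that a camera, given by its name, has taken for a name from the list of things; names that differ only in an ending like _2 or _b are one class to them, and where a whole thing is asked for, a point or a joint stands for the part that bears it (a point fixed in the world has none). Each returns a list of dicts, best first, with "score" (0 to 1); they miss things now and then, are a little off and sometimes report something else, mostly with a low value. They report only what shows in the picture. A call takes as long as a camera call. They do not tell look-alikes from the thing itself.
- ctrl.spot_in(name, camera): "box" ([centre column, centre row, width, height] in pixels, round what is visible of it).
The state is a dict: "time_s": time; "joint_pos": joint angles; "joint_velocities": joint speeds; "joint_efforts": joint torques, N m; "tool_pos": TCP position; "eef_rot": TCP orientation; "wrist_force": force on the tool from outside, world axes, zero at the start; "moment": the same for the moment, N m; "finger_gap": finger opening in m; "gripper_force": force on a finger pad.
Only numpy, scipy, OpenCV 4.12 (cv2) and the standard library are available. Lean on these libraries where they do the work, as an engineer would, in place of code of your own. Each camera call takes 0.05 s, during which the arm holds its last target. There are 200 camera calls.

TASK

Pack the four-nest kit tray for one post assembly: the shorter, wider black drilled plate lying flat in the wide nest, the clamping fork lying flat in the narrow nest with its long side along the nest, the black post holder upright in the square nest, and the shorter bare steel post upright in the round nest. The drilled plates lie half under the lip of the low steel riser, so slide the plate forward from under it before lifting. Leave the long narrow drilled plate and the taller post where they are.

Things in the scene. Friction and masses are not known exactly. Their poses are not given: they have to be found in the camera images.
- plate_short_c (a point): Black drilled plate for the kit, 46 (x) x 60 (y) x 8 mm, 65 g. Point: its centre. It lies on a 2 mm mat, its +y half under the deck of a fixed riser, its -y half out in front. The deck's front edge crosses within 5 mm in front of its centre or at it; underside 12 mm, top 16 mm above the mat. Slid 38 mm or more along its own -y it is clear of the deck. Regrasp it at its centre to lift.
- plate_long_c (a point): Look-alike that stays: black drilled plate, 32 (x) x 78 (y) x 8 mm. Point: its centre. It lies the same way as the short plate, half under the same riser (156 mm wide, 62 mm deep), left or right of it, centres about 84 mm apart.
- fork_c (a point): Clamping fork of bare metal, 25 mm (its x) x 60 mm (its y), body 8 mm thick (a screw head stands to 12 mm at its +y end), slot open at its -y end, 45 g. Point: its centre, 4 mm above its underside. At the start it lies flat on top of the riser's deck. Grasp across the 25 mm, near the centre.
- post_low_c (a point): The shorter bare steel post, 13 mm diameter, 50 mm tall, standing upright, 55 g. Point: on its axis, half-way up; z along the axis.
- post_tall_c (a point): The look-alike that stays: the taller bare steel post, 13 mm diameter, 75 mm tall, standing upright. Point: on its axis, half-way up. Keep clear: a microscope and stages stand at the right (y below -0.03, 0.4 m tall; swing past them close to the base), instruments at the left behind the tray (x above 0.56), and a fixed yellow fibre crosses the bench between posts and riser, up to 100 mm high at its ends.
- holder_c (a point): Black post holder: an upright cylinder, 25 mm diameter and 40 mm tall, with a side thumb screw that reaches 34 mm from the cylinder's axis along its -y at 29 mm height, 60 g. Point: on the cylinder's axis, half-way up (20 mm); z up. Grasp the cylinder across its x.
- nest_wide_floor (a point): Wide nest: pocket 64 mm (x) x 78 mm (y) in four corner angles; open for fingers at |y| < 25 mm. Fixed grey insert on a thin tray, 86 mm wide in y; front row (nearer the robot): wide and narrow, 74 mm deep, left or right; back row, centres 71 mm behind: square and round, 56 mm deep, left or right; 88 mm apart in y. Floor 6 mm above the worktop, fence 8 mm above the floor, 3 mm thick. Point: pocket centre on the floor, z up.
- nest_narrow_floor (a point): Narrow nest: pocket 43 mm (x) x 78 mm (y) in four corner angles; open for fingers at |y| < 25 mm. Fixed grey insert on a thin tray, 86 mm wide in y; front row (nearer the robot): wide and narrow, 74 mm deep, left or right; back row, centres 71 mm behind: square and round, 56 mm deep, left or right; 88 mm apart in y. Floor 6 mm above the worktop, fence 8 mm above the floor, 3 mm thick. Point: pocket centre on the floor, z up.
- nest_square_floor (a point): Square nest: pocket 45 x 45 mm in four corner angles. Fixed grey insert on a thin tray, 86 mm wide in y; front row (nearer the robot): wide and narrow, 74 mm deep, left or right; back row, centres 71 mm behind: square and round, 56 mm deep, left or right; 88 mm apart in y. Floor 6 mm above the worktop, fence 8 mm above the floor, 3 mm thick. Point: pocket centre on the floor, z up.
- nest_round_floor (a point): Round nest: a small round collar of 33 mm inner diameter. Fixed grey insert on a thin tray, 86 mm wide in y; front row (nearer the robot): wide and narrow, 74 mm deep, left or right; back row, centres 71 mm behind: square and round, 56 mm deep, left or right; 88 mm apart in y. Floor 6 mm above the worktop, fence 8 mm above the floor, 3 mm thick. Point: pocket centre on the floor, z up.
Things that resemble listed ones, but are neither listed nor needed, are in the scene too. What is shaped like the part that bears holder_c but blue or red is not meant.

How it is judged:
At the end, for the whole second after the job is handed in: Plate (centre within 13.5 mm, turn 0.35 rad) and fork (13.5 mm, 0.4 rad) flat in their nests, holder (15 mm) and short post (13 mm) upright in theirs, all on the nest floor (height 4 mm, tilt 0.1 rad); long plate within 25 mm of its start, tall post too, tilt under 0.2 rad (horizontal distance between plate_short_c and nest_wide_floor below 0.0135 m and z of plate_short_c in the frame of nest_wide_floor between 0 and 0.008 m and angle between each of plate_short_c, fork_c, holder_c, post_low_c's own z axis and vertical below 0.1 rad and angle between the y axis of plate_short_c and the y axis of nest_wide_floor, either way round below 0.35 rad and horizontal distance between fork_c and nest_narrow_floor below 0.0135 m and z of fork_c in the frame of nest_narrow_floor between 0 and 0.008 m and angle between the y axis of fork_c and the y axis of nest_narrow_floor, either way round below 0.4 rad and horizontal distance between holder_c and nest_square_floor below 0.015 m and z of holder_c in the frame of nest_square_floor between 0.016 and 0.024 m and horizontal distance between post_low_c and nest_round_floor below 0.013 m and z of post_low_c in the frame of nest_round_floor between 0.021 and 0.029 m and distance of each of plate_long_c, post_tall_c from where it was at the start of the episode below 0.025 m and angle between post_tall_c's own z axis and vertical below 0.2 rad); the robot touches nothing.
It fails at once if the long narrow plate is moved by more than 25 mm (distance of plate_long_c from where it was at the start of the episode above 0.025 m).
It fails at once if the taller post is moved by more than 25 mm or knocked over (distance of post_tall_c from where it was at the start of the episode above 0.025 m or angle between post_tall_c's own z axis and vertical above 0.3 rad).
It also fails if it takes over 112 s, if anything falls off the work surface, if the arm or the gripper's body presses on something with over 40 N, if the wrist force passes 120 N, or if a joint passes its speed limit or range.

## Working session

There is one attempt and no reset: what is moved stays moved. The work goes in short steps, Python scripts to look and compute and a shell command to move; the robot and the scene stay as the last step left them, time stands still between calls to the robot, and variables do not carry over. Pictures are saved under pics/ and viewed, at most 14 in all, crops included, and the job is handed in when it is done.

```bash
mkdir -p pics
cat > h.py <<'E'
from rig import ctrl
import cv2, numpy as np
from scipy.spatial.transform import Rotation as R
def rot(v):
    v=np.array(v,float)
    return v if v.shape==(3,3) else (R.from_rotvec(v).as_matrix() if v.size==3 else R.from_quat(v).as_matrix())
def pts(im):
    z=im["z_map"]; v,u=np.mgrid[:z.shape[0],:z.shape[1]]
    c=np.stack([(u-im["cx"])/im["fx"]*z,(v-im["cy"])/im["fy"]*z,z],-1)
    return c@rot(im["rotation"]).T+np.array(im["xyz"])
def st():
    s=ctrl.get_state(); print(round(s["time_s"],2),np.round(s["tool_pos"],4),np.round(s["eef_rot"],3),np.round(s["joint_pos"],2),s["finger_gap"]); return s
def to(p,yaw=None):
    "tool-frame shift in mm to world p (TCP), and yaw of tool y axis"
    s=ctrl.get_state(); M=rot(s["eef_rot"]); print("shift",np.round(M.T@(np.array(p)-s["tool_pos"])*1000,1),"tooly yaw",np.degrees(np.arctan2(M[1,1],M[0,1])))
E
python3 - <<'E'
from h import *
st(); print(rot(ctrl.get_state()["eef_rot"]).round(3))
for c in ["top","scene"]:
    im=ctrl.get_image(c); P=pts(im); np.save(f"{c}.npy",P); cv2.imwrite(f"pics/{c}0.png",im["pixels"]); print(c,im["xyz"],rot(im["rotation"]).round(2).tolist(),im["fx"])
    for n in ["plate_short_c","plate_long_c","fork_c","post_low_c","post_tall_c","holder_c","nest_wide_floor","nest_round_floor"]:
        for d in ctrl.spot_in(n,c)[:4]:
            b=d["box"]; print(n,round(d["score"],2),np.round(b),P[int(np.clip(b[1],0,419)),int(np.clip(b[0],0,559))].round(3))
E
```

```text
0.0 [0.2681 0.536  0.2218] [-7.220e-01 -3.057e+00  3.000e-03] [ 0.99  0.36  1.51 -0.    1.27 -0.12] 0.0879979062872383
[[-0.894  0.447 -0.001]
 [ 0.447  0.894 -0.002]
 [ 0.    -0.002 -1.   ]]
top [0.41667079 0.13901905 1.22860562] [[0.01, -0.99, 0.14], [-1.0, -0.01, 0.01], [-0.01, -0.14, -0.99]] 472.3334504943095
plate_short_c 0.52 [287. 201.  15.  18.] [0.646 0.142 0.01 ]
plate_short_c 0.38 [196. 284.  32.  32.] [0.429 0.375 0.006]
plate_long_c 0.57 [321. 207.   9.  13.] [0.631 0.056 0.011]
holder_c 0.68 [365. 282.  14.  15.] [ 0.437 -0.06  -0.001]
holder_c 0.57 [287. 284.  18.  10.] [0.43  0.143 0.035]
holder_c 0.5 [369. 153.  13.  18.] [ 0.769 -0.072  0.029]
nest_wide_floor 0.75 [196. 283.  30.  30.] [0.429 0.377 0.007]
nest_round_floor 0.96 [235. 260.  38.  21.] [0.491 0.278 0.009]
scene [ 0.04022153 -0.4136151   0.56599011] [[0.72, -0.34, 0.6], [-0.69, -0.39, 0.61], [0.02, -0.86, -0.52]] 472.60012407519656
plate_short_c 0.75 [308. 233.  29.  15.] [0.646 0.129 0.011]
plate_long_c 0.83 [333. 253.  26.  18.] [0.631 0.044 0.012]
fork_c 0.49 [329. 223.  28.  14.] [0.688 0.107 0.026]
fork_c 0.16 [178. 243.  49.  30.] [0.431 0.281 0.008]
post_low_c 0.73 [259. 283.   8.  27.] [0.452 0.058 0.03 ]
post_low_c 0.49 [333. 254.  27.  17.] [0.631 0.044 0.012]
post_low_c 0.24 [308. 233.  29.  16.] [0.646 0.126 0.01 ]
post_tall_c 0.71 [274. 301.   8.  40.] [ 0.429 -0.004  0.048]
holder_c 0.8 [304. 333.  32.  35.] [ 0.427 -0.071  0.03 ]
holder_c 0.61 [222. 267.  24.  26.] [0.431 0.134 0.031]
holder_c 0.32 [334. 253.  26.  15.] [0.631 0.044 0.012]
nest_wide_floor 0.88 [157. 224.  49.  29.] [0.437 0.371 0.006]
nest_wide_floor 0.17 [221. 268.  23.  25.] [0.428 0.137 0.029]
nest_round_floor 0.87 [208. 231.  41.  25.] [0.5   0.278 0.007]
nest_round_floor 0.18 [327. 224.  31.  14.] [0.681 0.106 0.027]
```

Run:
```python
import cv2
a=cv2.imread("pics/top0.png")[130:330,150:410]; cv2.imwrite("pics/t1.png",cv2.resize(a,None,fx=3,fy=3,interpolation=2))
a=cv2.imread("pics/scene0.png")[180:360,120:380]; cv2.imwrite("pics/s1.png",cv2.resize(a,None,fx=3,fy=3,interpolation=2))
```

```text
(no output)
```

View pics/t1.png

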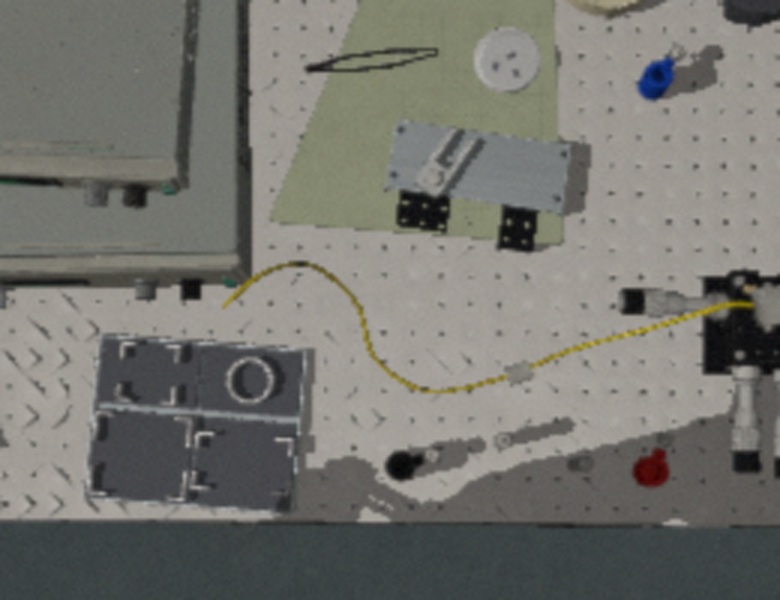

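View pics/s1.png

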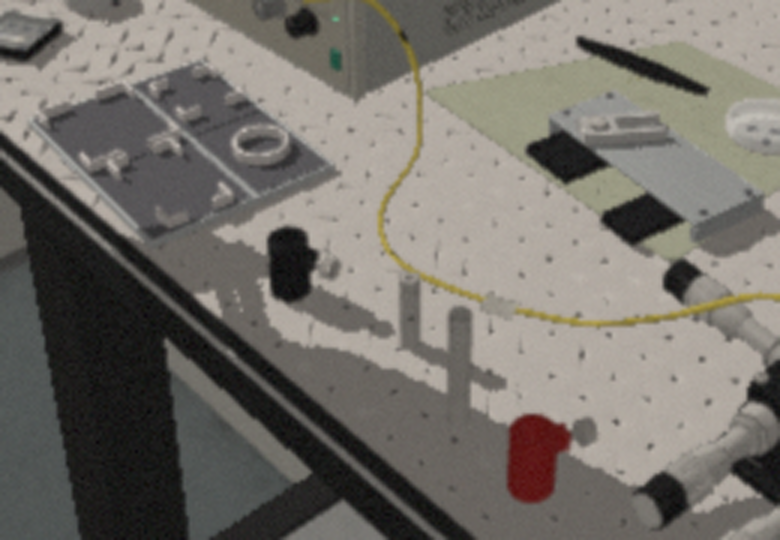

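Top crop: tray lower left (85–310, 335–510), black holder (403,465), posts near (432,455) and (503,440), riser with fork on deck, short plate (422,210) left, long plate (517,228). The scene crop agrees: shorter post is (408,310), taller (460,360).

```bash
python3 -m pendant '[[[-52,-19,-20],[0,0,0],0],[[-52,-19,-20],[0,0,0],0],[[-52,-19,-20],[0,0,0],0],[[-52,-19,-20],[0,0,0],0],[[-48,-19,-20],[0,0,0],0]]'
python3 -m pendant '[[[0,0,0],[0,0,10.6],0],[[0,0,0],[0,0,10.6],0],[[0,0,0],[0,0,10.6],0],[[0,0,0],[0,0,10.6],0],[[0,0,0],[0,0,10.6],0]]'
python3 -m pendant '[[[0,0,0],[0,0,10.4],0],[[0,0,0],[0,0,0],0],[[0,0,0],[0,0,0],0],[[0,0,0],[0,0,0],0],[[0,0,0],[0,0,0],0]]'
cat >> h.py <<'E'
def look(name,names=(),k=3):
    im=ctrl.get_image("wrist"); P=pts(im); np.save(name+".npy",P); cv2.imwrite(f"pics/{name}.png",im["pixels"])
    print("cam",np.round(im["xyz"],3),rot(im["rotation"]).round(2).tolist(),round(im["fx"]))
    for n in names:
        for d in ctrl.spot_in(n,"wrist")[:k]:
            b=d["box"]; print(n,round(d["score"],2),np.round(b),P[int(np.clip(b[1],0,419)),int(np.clip(b[0],0,559))].round(3))
    return im,P
E
python3 - <<'E'
from h import *
st(); look("w1",["nest_wide_floor","nest_narrow_floor","nest_square_floor","nest_round_floor"])
E
```

```text
time_s: 1.52
tool_pos: [0.456, 0.3356, 0.3235]
eef_rot: [0.722, 3.057, 0.0]
wrist_force: [1.8, -0.1, -0.4]
finger_gap: 0.0879
gripper_force: 0.0
time_s: 2.15
tool_pos: [0.4548, 0.3371, 0.3226]
eef_rot: [2.018, 2.408, -0.0]
wrist_force: [-0.2, -1.2, 0.1]
finger_gap: 0.0875
gripper_force: 0.0
time_s: 2.78
tool_pos: [0.4549, 0.3371, 0.3226]
eef_rot: [2.22, 2.223, -0.0]
wrist_force: [0.5, 0.3, 0.1]
finger_gap: 0.0878
gripper_force: 0.0
2.77 [0.4549 0.3371 0.3226] [ 2.22   2.223 -0.   ] [ 0.52  0.24  1.44 -0.    1.47  0.51] 0.08778884298546431
cam [0.453 0.41  0.484] [[1.0, 0.0, -0.0], [0.0, -0.96, -0.26], [-0.0, 0.26, -0.96]] 357
nest_wide_floor 0.72 [266. 142.  62.  74.] [0.434 0.377 0.004]
nest_narrow_floor 0.62 [263. 209.  59.  64.] [0.429 0.284 0.006]
nest_square_floor 0.89 [318. 147.  48.  68.] [0.503 0.369 0.005]
nest_round_floor 0.58 [316. 210.  45.  62.] [0.501 0.284 0.005]
```

View pics/w1.png

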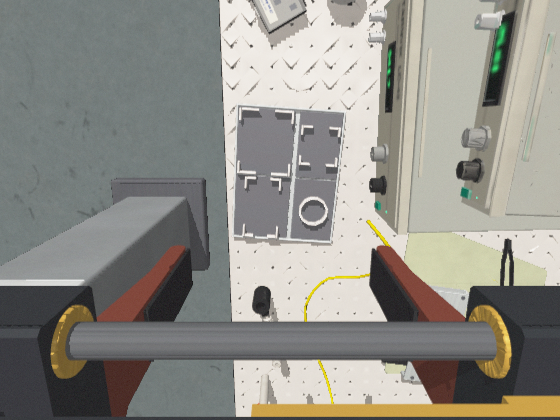

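The wrist view shows the tray: wide nest (266,142), narrow (262,209), square (319,147), round ring (313,211). I'll fit the nests from the fence heights.

Run:
```python
from h import *
P=np.load("w1.npy"); im=cv2.imread("pics/w1.png")
def w(u,v,z=.006):
    i=ctrl.get_state
    return P[v,u].round(4)
for n,(u,v) in dict(c_wl=(240,107),c_wr=(343,113),c_rr=(331,241),c_nl=(235,236),ringL=(300,211),ringR=(327,211),ringT=(313,197),ringB=(313,225)).items(): print(n,w(u,v))
m=(P[:,:,2]>.0105)&(P[:,:,2]<.022)
m[:,:232]=0;m[:,346:]=0;m[:104]=0;m[245:]=0
# bright fence pixels
g=im.max(2); f=((g>140)).astype(np.uint8); f[:,:238]=0;f[:,340:]=0;f[:112]=0;f[238:]=0
n,l,s,c=cv2.connectedComponentsWithStats(f)
for i in range(1,n):
    if s[i,4]>8: print(s[i],P[l==i].mean(0).round(4),P[l==i].min(0).round(3),P[l==i].max(0).round(3))
cv2.imwrite("pics/w1c.png",cv2.resize(im[95:250,225:350],None,fx=4.5,fy=3.8*1.0,interpolation=2)[:600])
```

```text
c_wl [0.4009 0.4198 0.0058]
c_wr [0.5337 0.4125 0.0045]
c_rr [0.525  0.2371 0.0046]
c_nl [0.3888 0.2447 0.0055]
ringL [0.4797 0.2836 0.0134]
ringR [0.5164 0.2839 0.0144]
ringT [0.4973 0.3023 0.0095]
ringB [0.498  0.2634 0.0128]
[238 112   4  13  28] [0.4007 0.4079 0.0118] [0.398 0.399 0.005] [0.403 0.414 0.016]
[279 112  16  12  43] [0.4652 0.4085 0.013 ] [0.451 0.4   0.005] [0.47  0.414 0.015]
[279 112  22 126 601] [0.4699 0.3316 0.0059] [0.451 0.242 0.   ] [0.478 0.414 0.484]
[310 112  11   1  11] [0.4975 0.4137 0.0045] [0.491 0.414 0.003] [0.504 0.414 0.006]
[324 112  16   2  22] [0.5182 0.4131 0.0042] [0.509 0.412 0.001] [0.528 0.414 0.008]
[301 124  13  11  59] [0.484  0.3949 0.0192] [0.453 0.386 0.004] [0.495 0.41  0.484]
[329 126  11  11  52] [0.5235 0.392  0.011 ] [0.515 0.384 0.004] [0.529 0.396 0.015]
[325 153  15  85 522] [0.5293 0.2934 0.0036] [ 0.453  0.241 -0.003] [0.537 0.41  0.484]
[298 154  12  12  58] [0.4819 0.351  0.0107] [0.476 0.346 0.004] [0.491 0.36  0.015]
[238 160  18  15  92] [0.4057 0.3392 0.0109] [0.396 0.333 0.003] [0.419 0.352 0.015]
[271 163  20  14 102] [0.4552 0.3363 0.0107] [0.44  0.33  0.003] [0.466 0.348 0.016]
[258 175   8   2  16] [0.4273 0.3307 0.0037] [0.422 0.33  0.002] [0.432 0.331 0.006]
[244 176  12  13  61] [0.4094 0.3261 0.0114] [0.403 0.315 0.004] [0.419 0.331 0.015]
[270 177  11  14  59] [0.4476 0.3238 0.0114] [0.439 0.311 0.004] [0.452 0.329 0.014]
[302 178   8   2  14] [0.4864 0.3267 0.0035] [0.482 0.326 0.001] [0.492 0.327 0.006]
[317 179  14   2  25] [0.5107 0.3252 0.0034] [0.502 0.324 0.001] [0.521 0.326 0.006]
[299 196  30  30 309] [0.4971 0.2845 0.0154] [0.453 0.263 0.003] [0.519 0.41  0.484]
[238 223  40  15 188] [0.4201 0.2501 0.0115] [0.393 0.242 0.002] [0.453 0.41  0.484]
```

View pics/w1c.png

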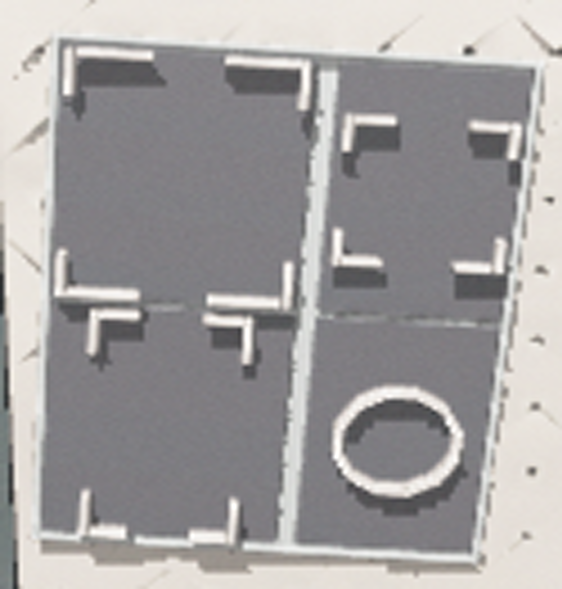

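The nests read cleanly. Tray yaw is about -3.5°, with wide (.4325,.3755), narrow (.427,.288), square (.5035,.371) and round (.498,.2835). Next: the holder and posts.

```bash
python3 -m pendant '[[[-50,0,0],[0,0,0],0],[[-50,-5,0],[0,0,0],0],[[-50,-5,0],[0,0,0],0],[[-30,-5,0],[0,0,-9.5],0],[[0,0,0],[0,0,-9.5],0]]'
python3 - <<'E'
from h import *
st(); im,P=look("w2",["holder_c","post_low_c","post_tall_c"])
cv2.imwrite("pics/w2c.png",cv2.resize(im["pixels"][60:360,150:430],None,fx=2,fy=2))
E
```

```text
time_s: 3.65
tool_pos: [0.4395, 0.1552, 0.3229]
eef_rot: [1.82, 2.56, -0.001]
wrist_force: [0.5, 0.1, -0.5]
finger_gap: 0.0876
gripper_force: 0.0
3.65 [0.4395 0.1552 0.3229] [ 1.82e+00  2.56e+00 -1.00e-03] [ 0.19  0.08  1.63 -0.    1.43 -0.14] 0.08758363503169411
cam [0.414 0.225 0.484] [[0.94, 0.32, 0.09], [0.33, -0.91, -0.25], [-0.0, 0.26, -0.96]] 357
holder_c 0.96 [224. 309.  29.  32.] [ 0.425 -0.047  0.039]
holder_c 0.93 [273. 178.  19.  40.] [0.429 0.148 0.029]
post_low_c 0.44 [265. 238.  12.  22.] [0.414 0.225 0.484]
post_tall_c 0.55 [236. 280.  17.  32.] [0.426 0.009 0.059]
post_tall_c 0.2 [308.  68.  82.  90.] [0.427 0.288 0.006]
```

View pics/w2c.png

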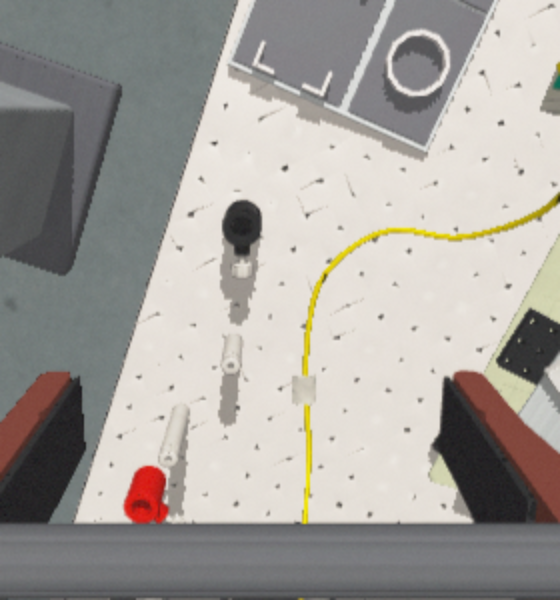

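Crop: holder at (243,222) with its screw straight down, aligned with the tool. Short post (232,352), tall post (173,435), red holder (147,495).

Run:
```python
from h import *
P=np.load("w2.npy"); Q=P.reshape(-1,3)
for n,c,lo,hi in [("holder",(.433,.14),.036,.045),("low",(.452,.058),.046,.055),("low",(.452,.058),.01,.045),("tall",(.43,-.004),.07,.08)]:
    s=Q[(np.hypot(Q[:,0]-c[0],Q[:,1]-c[1])<.022)&(Q[:,2]>lo)&(Q[:,2]<hi)]
    print(n,len(s),s.mean(0).round(4),s.min(0).round(3),s.max(0).round(3))
s=np.load("scene.npy").reshape(-1,3)
for n,c,h in [("holder",(.433,.137),.04),("low",(.452,.058),.05),("tall",(.43,-.004),.075)]:
    q=s[(np.hypot(s[:,0]-c[0],s[:,1]-c[1])<.022)&(s[:,2]>.006)&(s[:,2]<.085)]; print(n,len(q),q.mean(0).round(4),q.min(0).round(3),q.max(0).round(3))
to((.431,.141,.1))
```

```text
holder 170 [0.4273 0.1497 0.0392] [0.414 0.123 0.036] [0.438 0.162 0.042]
low 70 [0.4475 0.0672 0.049 ] [0.442 0.061 0.046] [0.454 0.073 0.052]
low 75 [0.4468 0.0718 0.0289] [0.441 0.067 0.011] [0.453 0.074 0.045]
tall 79 [0.428  0.0047 0.0737] [ 0.422 -0.002  0.07 ] [0.434 0.01  0.075]
holder 342 [0.4278 0.1397 0.0288] [0.415 0.117 0.006] [0.445 0.158 0.042]
low 165 [0.4479 0.0616 0.0315] [0.443 0.057 0.006] [0.457 0.07  0.052]
tall 294 [ 0.4284 -0.0014  0.045 ] [ 0.424 -0.006  0.006] [0.437 0.007 0.077]
shift [-12.4 -13.8 222.7] tooly yaw 18.830139632379353
```

```bash
python3 -m pendant '[[[-1,-14,40],[0,0,0],0],[[0,0,60],[0,0,0],0],[[0,0,60],[0,0,0],0],[[0,0,60],[0,0,0],0],[[0,0,40],[0,0,0],0]]'
python3 - <<'E'
from h import *
to((.4265,.1495,.006))
E
```

```text
time_s: 4.47
tool_pos: [0.426, 0.1519, 0.0603]
eef_rot: [-1.826, -2.555, 0.002]
wrist_force: [1.0, 0.9, 0.5]
finger_gap: 0.0879
gripper_force: 0.0
shift [-2.4 -0.2 54.3] tooly yaw 18.900688670959866
```

```bash
python3 -m pendant '[[[-2,0,25],[0,0,0],0],[[0,0,23],[0,0,0],0],[[0,0,0],[0,0,0],255],[[0,0,0],[0,0,0],255],[[0,0,0],[0,0,0],255]]'
python3 - <<'E'
from h import *
Q=np.vstack([np.load(f).reshape(-1,3) for f in ("top.npy","scene.npy","w1.npy")])
for y0 in np.arange(.2,.48,.04):
    q=Q[(Q[:,1]>y0)&(Q[:,1]<y0+.04)&(Q[:,0]>.5)&(Q[:,0]<.75)]
    print(round(y0,2),[(round(h,2),round(float(q[q[:,2]>h][:,0].min()),3) if (q[:,2]>h).any() else None) for h in (.03,.08,.12,.2)])
E
```

```text
time_s: 5.1
tool_pos: [0.4286, 0.15, 0.0156]
eef_rot: [1.823, 2.557, 0.002]
wrist_force: [-0.8, 0.1, 0.3]
finger_gap: 0.0612
gripper_force: 0.0
0.2 [(0.03, 0.571), (0.08, 0.585), (0.12, None), (0.2, None)]
0.24 [(0.03, 0.562), (0.08, 0.562), (0.12, None), (0.2, None)]
0.28 [(0.03, 0.549), (0.08, 0.549), (0.12, 0.642), (0.2, None)]
0.32 [(0.03, 0.5), (0.08, 0.5), (0.12, 0.5), (0.2, 0.5)]
0.36 [(0.03, 0.5), (0.08, 0.5), (0.12, 0.5), (0.2, 0.5)]
0.4 [(0.03, 0.572), (0.08, 0.575), (0.12, 0.638), (0.2, None)]
0.44 [(0.03, 0.571), (0.08, 0.574), (0.12, 0.629), (0.2, None)]
```

```bash
python3 -m pendant '[[[0,0,0],[0,0,0],255],[[0,0,0],[0,0,0],255],[[0,0,-20],[0,0,0],255],[[0,0,-50],[0,0,0],255],[[0,0,-50],[0,0,0],255]]'
python3 -m pendant '[[[0,0,0],[0,0,-10.5],255],[[0,0,0],[0,0,-10.5],255],[[0,0,0],[0,0,-10.5],255],[[0,0,0],[0,0,-10.5],255],[[0,0,0],[0,0,-10.5],255]]'
python3 -m pendant '[[[0,0,0],[0,0,-10.5],255],[[0,0,0],[0,0,-4.7],255],[[0,0,0],[0,0,0],255],[[0,0,0],[0,0,0],255],[[0,0,0],[0,0,0],255]]'
python3 - <<'E'
from h import *
to((.5035,.371,.13))
E
```

```text
time_s: 5.72
tool_pos: [0.4271, 0.1495, 0.1359]
eef_rot: [-1.824, -2.557, 0.001]
wrist_force: [1.0, 0.0, -0.0]
finger_gap: 0.0115
gripper_force: 0.0
time_s: 6.35
tool_pos: [0.4275, 0.1496, 0.1348]
eef_rot: [0.495, 3.102, -0.0]
wrist_force: [-0.0, 0.5, -0.2]
finger_gap: 0.001
gripper_force: 0.0
time_s: 6.98
tool_pos: [0.4276, 0.1497, 0.1347]
eef_rot: [-0.091, -3.14, 0.0]
wrist_force: [0.4, -0.8, 1.0]
finger_gap: 0.0005
gripper_force: 0.0
shift [-62.9 225.3   4.7] tooly yaw 86.6730269581005
```

The fingers hadn't closed before the lift; they move at about 80 mm/s. I'll turn back, recheck and regrasp.

```bash
python3 -m pendant '[[[0,0,0],[0,0,10.5],60],[[0,0,0],[0,0,10.5],60],[[0,0,0],[0,0,10.5],60],[[0,0,0],[0,0,10.5],60],[[0,0,0],[0,0,10.5],60]]'
python3 -m pendant '[[[0,0,0],[0,0,10.5],60],[[0,0,0],[0,0,4.7],60],[[0,0,0],[0,0,0],60],[[0,0,0],[0,0,0],60],[[0,0,0],[0,0,0],60]]'
python3 - <<'E'
from h import *
st(); im,P=look("w3",["holder_c"]); Q=P.reshape(-1,3)
s=Q[(np.hypot(Q[:,0]-.4265,Q[:,1]-.15)<.022)&(Q[:,2]>.036)&(Q[:,2]<.045)]
print(len(s),s.mean(0).round(4),s.min(0).round(3),s.max(0).round(3)); to((.4265,.1495,.012))
s=np.load("scene.npy").reshape(-1,3)
im=ctrl.get_image("scene");s=pts(im).reshape(-1,3)
q=s[(np.hypot(s[:,0]-.4265,s[:,1]-.145)<.022)&(s[:,2]>.006)&(s[:,2]<.042)]; print("scene",len(q),q.mean(0).round(4),q.min(0).round(3),q.max(0).round(3))
E
```

```text
time_s: 7.6
tool_pos: [0.4277, 0.1497, 0.1346]
eef_rot: [-1.479, -2.772, 0.0]
wrist_force: [0.3, -0.3, -0.5]
finger_gap: 0.0472
gripper_force: 0.0
time_s: 8.22
tool_pos: [0.4277, 0.1497, 0.1346]
eef_rot: [-1.823, -2.559, 0.0]
wrist_force: [0.4, 0.3, -0.4]
finger_gap: 0.0672
gripper_force: 0.0
8.22 [0.4277 0.1497 0.1346] [-1.823 -2.559  0.   ] [ 0.18  0.26  1.92 -0.    0.96 -0.15] 0.06722138881685269
cam [0.403 0.219 0.296] [[0.95, 0.32, 0.09], [0.33, -0.91, -0.25], [-0.0, 0.26, -0.96]] 357
holder_c 0.95 [281. 219.  30.  65.] [0.428 0.147 0.032]
holder_c 0.85 [203. 401.  23.  32.] [ 0.418 -0.047  0.022]
643 [0.4254 0.1534 0.0392] [0.413 0.141 0.036] [0.438 0.165 0.041]
shift [  0.2  -1.2 122.7] tooly yaw 19.050789580977018
scene 324 [0.426  0.1438 0.0284] [0.415 0.124 0.006] [0.441 0.163 0.042]
```

```bash
python3 -m pendant '[[[4,-1,40],[0,0,0],60],[[0,0,50],[0,0,0],60],[[0,0,31],[0,0,0],90],[[0,0,0],[0,0,0],255],[[0,0,0],[0,0,0],255]]'
python3 -m pendant '[[[0,0,0],[0,0,0],255],[[0,0,0],[0,0,0],255],[[0,0,0],[0,0,0],255],[[0,0,-40],[0,0,0],255],[[0,0,-50],[0,0,0],255]]'
```

```text
time_s: 9.0
tool_pos: [0.4261, 0.1533, 0.0144]
eef_rot: [1.823, 2.558, 0.001]
wrist_force: [0.2, -0.0, -0.1]
finger_gap: 0.0405
gripper_force: 0.0
time_s: 9.62
tool_pos: [0.4244, 0.1529, 0.1043]
eef_rot: [-1.823, -2.557, 0.003]
wrist_force: [0.8, 1.4, -1.1]
finger_gap: 0.0242
gripper_force: 30.0
```

```bash
python3 -m pendant '[[[0,0,-20],[0,0,-10.5],255],[[0,0,0],[0,0,-10.5],255],[[0,0,0],[0,0,-10.5],255],[[0,0,0],[0,0,-10.5],255],[[0,0,0],[0,0,-10.5],255]]'
python3 -m pendant '[[[0,0,0],[0,0,-10.5],255],[[0,40,0],[0,0,-4.7],255],[[-30,60,0],[0,0,0],255],[[-34,60,0],[0,0,0],255],[[0,60,0],[0,0,0],255]]'
python3 - <<'E'
from h import *
to((.5035,.371,.0205)); im=ctrl.get_image("scene"); cv2.imwrite("pics/s2.png",im["pixels"])
E
```

```text
time_s: 10.25
tool_pos: [0.4253, 0.1531, 0.1241]
eef_rot: [0.495, 3.102, 0.0]
wrist_force: [0.9, 0.1, 0.0]
finger_gap: 0.0244
gripper_force: 30.0
time_s: 10.88
tool_pos: [0.502, 0.3613, 0.1243]
eef_rot: [0.092, 3.137, 0.002]
wrist_force: [0.2, -0.1, -0.2]
finger_gap: 0.0244
gripper_force: 30.0
shift [ -0.6   9.7 103.8] tooly yaw 86.6429661598782
```

```bash
python3 -m pendant '[[[0,0,40],[0,0,0],255],[[0,0,30],[0,0,0],255],[[0,0,0],[0,0,0],255],[[0,0,0],[0,0,0],255],[[0,0,0],[0,0,0],255]]'
python3 - <<'E'
from h import *
to((.5035,.371,.0205))
E
```

```text
time_s: 11.55
tool_pos: [0.5005, 0.3599, 0.0554]
eef_rot: [0.09, 3.138, 0.002]
wrist_force: [0.2, -0.2, -0.1]
finger_gap: 0.0243
gripper_force: 30.0
shift [-2.3 11.2 34.9] tooly yaw 86.7135785315432
```

```bash
python3 -m pendant '[[[-2,11,15],[0,0,0],255],[[0,0,12],[0,0,0],255],[[0,0,7],[0,0,0],255],[[0,0,0],[0,0,0],255],[[0,0,0],[0,0,0],125]]'
python3 -m pendant '[[[0,0,0],[0,0,0],125],[[0,0,0],[0,0,0],125],[[0,0,-40],[0,0,0],125],[[0,0,-50],[0,0,0],125],[[0,0,-20],[0,0,0],125]]'
python3 - <<'E'
from h import *
to((.4478,.0668,.13)); im,P=look("w4",["holder_c"]);Q=pts(ctrl.get_image("scene")).reshape(-1,3)
for S in (P.reshape(-1,3),Q):
    s=S[(np.hypot(S[:,0]-.5035,S[:,1]-.371)<.022)&(S[:,2]>.04)&(S[:,2]<.052)]
    if len(s): print(len(s),s.mean(0).round(4),s.min(0).round(3),s.max(0).round(3))
E
```

```text
time_s: 12.18
tool_pos: [0.5018, 0.3702, 0.0194]
eef_rot: [-0.09, -3.14, 0.001]
wrist_force: [-0.3, -0.2, -0.8]
finger_gap: 0.0312
gripper_force: 0.0
time_s: 12.8
tool_pos: [0.5035, 0.3711, 0.1325]
eef_rot: [0.09, 3.137, 0.003]
wrist_force: [0.4, -0.4, 0.3]
finger_gap: 0.0448
gripper_force: 0.0
shift [  38.2 -307.     1.7] tooly yaw 86.72296435700952
cam [0.429 0.376 0.294] [[0.06, 0.96, 0.27], [1.0, -0.06, -0.01], [0.0, 0.27, -0.96]] 357
holder_c 0.72 [281. 222.  33.  70.] [0.508 0.372 0.036]
holder_c 0.25 [165. 116. 122. 100.] [0.426 0.287 0.007]
784 [0.5021 0.3713 0.0447] [0.489 0.359 0.04 ] [0.52  0.384 0.047]
86 [0.5051 0.3665 0.0445] [0.492 0.355 0.04 ] [0.525 0.381 0.048]
```

Run:
```python
from h import *
Q=np.vstack([np.load(f).reshape(-1,3) for f in ("top.npy","scene.npy")])
for y0 in np.arange(-.06,.15,.02):
    q=Q[(Q[:,1]>y0)&(Q[:,1]<y0+.02)&(Q[:,0]>.35)&(Q[:,0]<.62)]
    for h in (.02,.05,.1):
        t=q[q[:,2]>h]
        if len(t): print(round(y0,2),h,t[:,0].min().round(3),t[:,0].max().round(3),t[:,2].max().round(3),len(t))
im=cv2.imread("pics/scene0.png"); y=(im[:,:,2]>150)&(im[:,:,0]<90)&(im[:,:,1]>120)
p=np.load("scene.npy")[y]; p=p[(p[:,0]<.7)&(p[:,0]>.4)]; print(p[np.argsort(p[:,1])][::12].round(3).tolist())
```

```text
-0.06 0.02 0.412 0.574 0.063 412
-0.06 0.05 0.541 0.574 0.063 181
-0.04 0.02 0.533 0.576 0.064 121
-0.04 0.05 0.553 0.576 0.064 66
-0.02 0.02 0.424 0.536 0.077 179
-0.02 0.05 0.424 0.437 0.077 95
0.0 0.02 0.424 0.437 0.078 104
0.0 0.05 0.424 0.437 0.078 66
0.04 0.02 0.446 0.453 0.051 46
0.04 0.05 0.448 0.453 0.051 3
0.06 0.02 0.443 0.457 0.055 97
0.06 0.05 0.443 0.457 0.055 26
0.1 0.02 0.43 0.441 0.036 24
0.12 0.02 0.417 0.445 1.229 1045
0.12 0.05 0.417 0.417 1.229 901
0.12 0.1 0.417 0.417 1.229 901
0.14 0.02 0.415 0.44 0.046 201
[[0.558, -0.379, 0.087], [0.559, -0.129, 0.088], [0.56, -0.116, 0.086], [0.558, -0.103, 0.082], [0.554, -0.089, 0.076], [0.55, -0.075, 0.064], [0.544, -0.058, 0.049], [0.536, -0.027, 0.029], [0.529, 0.004, 0.011], [0.52, 0.025, 0.01], [0.504, 0.068, 0.006], [0.499, 0.095, 0.004], [0.492, 0.124, 0.007], [0.511, 0.164, 0.006], [0.538, 0.181, 0.012], [0.584, 0.209, 0.049]]
```

```bash
python3 -m pendant '[[[8,-58,0],[0,0,0],125],[[8,-58,0],[0,0,0],125],[[8,-58,0],[0,0,0],125],[[8,-50,0],[0,0,0],125],[[6,-40,0],[0,0,0],125]]'
python3 -m pendant '[[[0,0,0],[0,0,10.6],125],[[0,0,0],[0,0,10.6],125],[[0,0,0],[0,0,10.6],125],[[0,0,0],[0,0,10.6],125],[[0,0,0],[0,0,10.6],125]]'
python3 -m pendant '[[[0,0,0],[0,0,10.6],125],[[0,0,0],[0,0,10.6],125],[[0,0,0],[0,0,10.6],125],[[0,0,0],[0,0,0],125],[[0,0,0],[0,0,0],125]]'
python3 - <<'E'
from h import *
st();im,P=look("w5",["post_low_c"]);Q=P.reshape(-1,3)
s=Q[(np.hypot(Q[:,0]-.4478,Q[:,1]-.0668)<.02)&(Q[:,2]>.046)&(Q[:,2]<.056)];print(len(s),s.mean(0).round(4),s.min(0).round(3),s.max(0).round(3))
to((s.mean(0)[0],s.mean(0)[1],.014))
E
```

```text
time_s: 13.58
tool_pos: [0.4468, 0.107, 0.1281]
eef_rot: [-0.09, -3.137, 0.001]
wrist_force: [0.2, 0.4, -0.7]
finger_gap: 0.0447
gripper_force: 0.0
time_s: 14.2
tool_pos: [0.4476, 0.1087, 0.128]
eef_rot: [-1.489, -2.763, 0.003]
wrist_force: [-0.5, -0.4, 0.2]
finger_gap: 0.0446
gripper_force: 0.0
time_s: 14.82
tool_pos: [0.4483, 0.1088, 0.1288]
eef_rot: [-2.179, -2.262, 0.002]
wrist_force: [-0.4, -0.2, -0.2]
finger_gap: 0.045
gripper_force: 0.0
14.82 [0.4483 0.1088 0.1288] [-2.179e+00 -2.262e+00  2.000e-03] [ 0.09  0.28  1.91 -0.    0.95  0.05] 0.045048348562956794
cam [0.444 0.182 0.29 ] [[1.0, 0.04, 0.01], [0.04, -0.96, -0.26], [-0.0, 0.26, -0.96]] 357
post_low_c 0.56 [281. 266.  17.  41.] [0.448 0.073 0.043]
222 [0.4475 0.0677 0.049 ] [0.442 0.06  0.046] [0.454 0.074 0.051]
shift [-41.   -2.5 115.3] tooly yaw 2.060518177649638
```

```bash
python3 -m pendant '[[[-42,-1,0],[0,0,0],125],[[0,-1,40],[0,0,0],125],[[0,0,40],[0,0,0],125],[[0,0,32],[0,0,0],125],[[0,0,0],[0,0,0],255]]'
python3 -m pendant '[[[0,0,0],[0,0,0],255],[[0,0,0],[0,0,0],255],[[0,0,0],[0,0,0],255],[[0,0,0],[0,0,0],255],[[0,0,0],[0,0,0],255]]'
python3 -m pendant '[[[0,0,-40],[0,0,0],255],[[0,0,-50],[0,0,0],255],[[0,0,-40],[0,0,0],255],[[40,0,0],[0,0,0],255],[[40,0,0],[0,0,-10.6],255]]'
```

```text
time_s: 15.55
tool_pos: [0.4464, 0.0668, 0.016]
eef_rot: [-2.18, -2.257, 0.005]
wrist_force: [0.7, 0.4, 0.1]
finger_gap: 0.0379
gripper_force: 0.0
time_s: 16.18
tool_pos: [0.4495, 0.0669, 0.0188]
eef_rot: [2.182, 2.257, 0.003]
wrist_force: [-0.7, 0.7, 9.2]
finger_gap: 0.0118
gripper_force: 30.0
time_s: 16.8
tool_pos: [0.4463, 0.1475, 0.149]
eef_rot: [1.962, 2.452, 0.003]
wrist_force: [0.4, -0.4, -0.9]
finger_gap: 0.0123
gripper_force: 30.0
```

```bash
python3 -m pendant '[[[0,0,0],[0,0,-10.6],255],[[0,0,0],[0,0,-10.6],255],[[0,0,0],[0,0,-10.6],255],[[0,0,0],[0,0,-10.6],255],[[0,0,0],[0,0,-10.6],255]]'
python3 -m pendant '[[[0,0,0],[0,0,-10.6],255],[[0,0,0],[0,0,-10.6],255],[[-20,50,0],[0,0,0],255],[[-20,50,0],[0,0,0],255],[[0,20,0],[0,0,0],255]]'
python3 - <<'E'
from h import *
to((.498,.2835,.026))
E
```

```text
time_s: 17.42
tool_pos: [0.4454, 0.1468, 0.1479]
eef_rot: [0.656, 3.072, -0.0]
wrist_force: [0.1, 0.3, -1.9]
finger_gap: 0.0122
gripper_force: 30.0
time_s: 18.05
tool_pos: [0.4941, 0.2667, 0.1481]
eef_rot: [0.088, 3.138, 0.002]
wrist_force: [0.4, -0.6, -0.1]
finger_gap: 0.0118
gripper_force: 30.0
shift [ -2.7  16.8 122.1] tooly yaw 86.80434833769101
```

```bash
python3 -m pendant '[[[-4,16,10],[0,0,0],255],[[0,0,40],[0,0,0],255],[[0,0,40],[0,0,0],255],[[0,0,15],[0,0,0],255],[[0,0,0],[0,0,0],255]]'
python3 - <<'E'
from h import *
to((.498,.2835,.0245))
im=ctrl.get_image("scene");S=pts(im).reshape(-1,3)
s=S[(np.hypot(S[:,0]-.498,S[:,1]-.2835)<.009)&(S[:,2]>.01)&(S[:,2]<.035)];print(len(s),s.mean(0).round(4),s.min(0).round(3),s.max(0).round(3))
cv2.imwrite("pics/s3.png",cv2.resize(im["pixels"][160:300,120:290],None,fx=4,fy=4,interpolation=2))
E
```

```text
time_s: 18.68
tool_pos: [0.4963, 0.2792, 0.0418]
eef_rot: [-0.09, -3.138, 0.002]
wrist_force: [-0.1, 0.6, -1.3]
finger_gap: 0.0123
gripper_force: 30.0
shift [-1.4  4.4 17.3] tooly yaw 86.70352677992891
4 [0.4937 0.2792 0.029 ] [0.492 0.278 0.024] [0.494 0.281 0.032]
```

View pics/s3.png

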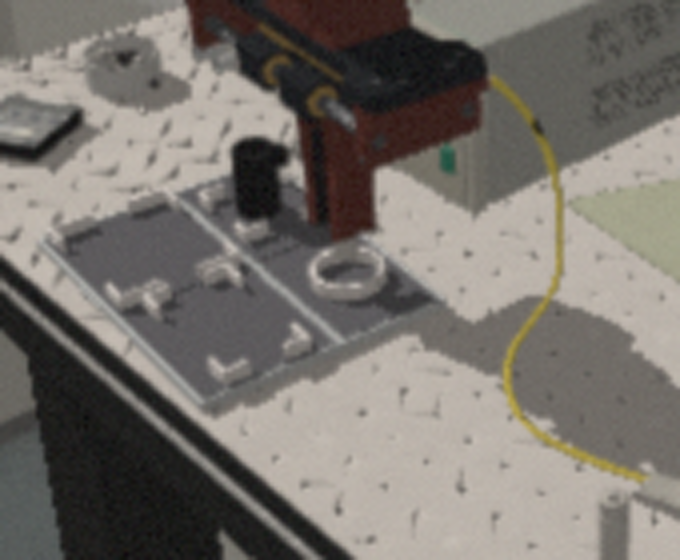

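Scene view: holder stands in the square nest; the gripper is over the ring, about 4 mm short in y, and the post is hidden by the finger.

```bash
python3 -m pendant '[[[-1,5,5],[0,0,0],255],[[0,0,6],[0,0,0],255],[[0,0,5],[0,0,0],255],[[0,0,0],[0,0,0],255],[[0,0,0],[0,0,0],255]]'
python3 -m pendant '[[[0,0,0],[0,0,0],180],[[0,0,0],[0,0,0],180],[[0,0,-10],[0,0,0],180],[[0,0,-50],[0,0,0],120],[[0,0,-60],[0,0,0],0]]'
python3 - <<'E'
from h import *
st();im,P=look("w6",["post_low_c"]);Q=P.reshape(-1,3)
s=Q[(np.hypot(Q[:,0]-.498,Q[:,1]-.2835)<.022)&(Q[:,2]>.03)&(Q[:,2]<.07)];print(len(s),s.mean(0).round(4),s.min(0).round(3),s.max(0).round(3))
E
```

```text
time_s: 19.35
tool_pos: [0.4986, 0.2849, 0.0266]
eef_rot: [-0.09, -3.14, 0.0]
wrist_force: [0.0, 0.5, -0.6]
finger_gap: 0.0119
gripper_force: 30.0
time_s: 19.98
tool_pos: [0.4978, 0.2846, 0.1476]
eef_rot: [-0.09, -3.138, 0.002]
wrist_force: [0.1, 0.8, 0.1]
finger_gap: 0.0425
gripper_force: 0.0
19.98 [0.4978 0.2846 0.1476] [-9.000e-02 -3.138e+00  2.000e-03] [ 0.4   0.4   1.65 -0.    1.09 -1.11] 0.042529899725004115
cam [0.425 0.29  0.309] [[0.06, 0.96, 0.26], [1.0, -0.06, -0.02], [-0.0, 0.26, -0.97]] 357
post_low_c 0.95 [281. 213.  17.  30.] [0.493 0.286 0.055]
339 [0.4964 0.2864 0.0504] [0.492 0.28  0.03 ] [0.504 0.292 0.057]
```

```bash
python3 -m pendant '[[[0,-40,-40],[0,0,0],0],[[0,-50,-40],[0,0,0],0],[[-40,-50,0],[0,0,0],0],[[-50,-50,0],[0,0,0],0],[[-40,0,0],[0,0,0],0]]'
python3 - <<'E'
from h import *
st();im,P=look("w7",["fork_c","plate_short_c","plate_long_c"])
cv2.imwrite("pics/w7c.png",cv2.resize(im["pixels"][60:360,130:430],None,fx=2,fy=2))
E
```

```text
time_s: 20.7
tool_pos: [0.6124, 0.0929, 0.2262]
eef_rot: [0.096, 3.14, -0.002]
wrist_force: [-0.7, 0.3, 0.3]
finger_gap: 0.0878
gripper_force: 0.0
20.7 [0.6124 0.0929 0.2262] [ 9.60e-02  3.14e+00 -2.00e-03] [ 0.04  0.38  1.46 -0.    1.3  -1.47] 0.08782153605903892
cam [0.539 0.099 0.388] [[0.06, 0.96, 0.26], [1.0, -0.06, -0.02], [-0.0, 0.26, -0.96]] 357
fork_c 0.75 [307. 254.  44.  58.] [0.69  0.118 0.016]
plate_short_c 0.87 [322. 214.  43.  29.] [0.645 0.137 0.011]
plate_long_c 0.67 [244. 206.  25.  43.] [0.631 0.053 0.011]
```

View pics/w7c.png

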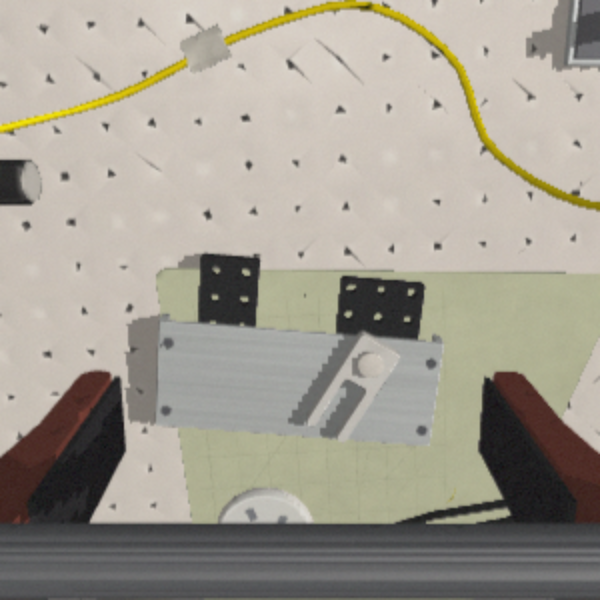

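Crop: fork on deck with screw head (370,365) and slot end (330,430); short plate (380,307) and long plate (229,290) stick out in front. Fitting both.

```bash
cat >> h.py <<'E'
def rect(S,zlo,zhi,c,r):
    s=S.reshape(-1,3); s=s[(np.hypot(s[:,0]-c[0],s[:,1]-c[1])<r)&(s[:,2]>zlo)&(s[:,2]<zhi)]
    b=cv2.minAreaRect((s[:,:2]*1000).astype(np.float32)); print(len(s),"z",np.median(s[:,2]).round(4),"rect",np.round(b[0],1),np.round(b[1],1),round(b[2],1)); print(cv2.boxPoints(b).round(0).tolist()); return s
E
python3 - <<'E'
from h import *
P=np.load("w7.npy"); im=cv2.imread("pics/w7.png")
s=rect(P,.0225,.034,(.69,.118),.045)
h=s[s[:,2]>.0285]; print("head",h.mean(0).round(4))
D=(im.max(2)<60)&(P[:,:,2]>.006)&(P[:,:,2]<.014)
Q=np.where(D[:,:,None],P,9)
rect(Q,.006,.014,(.645,.137),.038); rect(Q,.006,.014,(.631,.053),.038)
k=P.reshape(-1,3);rect(P,.0155,.0205,(.69,.1),.1)
E
```

```text
879 z 0.0262 rect [687. 117.] [25.5 59.4] 56.2
[[655.0, 123.0], [705.0, 90.0], [719.0, 111.0], [669.0, 144.0]]
head [0.6722 0.127  0.0296]
1004 z 0.0101 rect [646.7 134.8] [45.2 30.9] 81.8
[[628.0, 115.0], [659.0, 110.0], [665.0, 155.0], [635.0, 159.0]]
864 z 0.0101 rect [631.5  52.5] [31.4 36.9] 82.0
[[611.0, 40.0], [648.0, 34.0], [652.0, 66.0], [615.0, 71.0]]
6590 z 0.0176 rect [713.7  83.9] [156.5 122.5] 83.2
[[644.0, 13.0], [765.0, -1.0], [784.0, 154.0], [662.0, 169.0]]
```

```bash
python3 -m pendant '[[[0,0,0],[0,0,10],110],[[0,0,0],[0,0,10],110],[[0,0,0],[0,0,10],110],[[-25,30,50],[0,0,0],110],[[-24,31,50],[0,0,0],110]]'
python3 -m pendant '[[[0,0,20],[0,0,0],110],[[0,0,20],[0,0,0],110],[[0,0,0],[0,0,0],110],[[0,0,0],[0,0,0],110],[[0,0,0],[0,0,0],110]]'
python3 - <<'E'
from h import *
to((.687,.117,.0195)); im,P=look("w8"); rect(P,.0225,.034,(.687,.117),.04)
E
```

```text
time_s: 21.52
tool_pos: [0.6844, 0.1213, 0.1276]
eef_rot: [0.898, 3.009, 0.001]
wrist_force: [-0.2, -0.8, -0.1]
finger_gap: 0.0498
gripper_force: 0.0
time_s: 22.15
tool_pos: [0.6854, 0.1201, 0.0891]
eef_rot: [0.899, 3.008, 0.001]
wrist_force: [0.3, 0.7, 0.6]
finger_gap: 0.05
gripper_force: 0.0
shift [-2.9 -1.8 69.6] tooly yaw 56.718067675657764
cam [0.623 0.161 0.25 ] [[0.55, 0.81, 0.22], [0.84, -0.53, -0.14], [0.0, 0.27, -0.96]] 357
2302 z 0.0262 rect [687.1 117. ] [24.9 60. ] 55.9
[[655.0, 124.0], [705.0, 90.0], [719.0, 110.0], [669.0, 144.0]]
```

```bash
python3 -m pendant '[[[-3,-2,30],[0,0,0],110],[[0,0,25],[0,0,0],110],[[0,0,13],[0,0,0],110],[[0,0,0],[0,0,0],255],[[0,0,0],[0,0,0],255]]'
python3 -m pendant '[[[0,0,0],[0,0,0],255],[[0,0,0],[0,0,0],255],[[0,0,0],[0,0,0],255],[[0,0,0],[0,0,0],255],[[0,0,-30],[0,0,0],255]]'
```

```text
time_s: 22.82
tool_pos: [0.6866, 0.1169, 0.02]
eef_rot: [0.899, 3.009, 0.0]
wrist_force: [0.1, -0.2, -0.5]
finger_gap: 0.0333
gripper_force: 0.0
time_s: 23.45
tool_pos: [0.6834, 0.1167, 0.0468]
eef_rot: [-0.898, -3.005, 0.003]
wrist_force: [0.3, 0.1, 0.1]
finger_gap: 0.0248
gripper_force: 30.0
```

```bash
python3 -m pendant '[[[0,0,-50],[0,0,0],255],[[40,-26,-40],[0,0,0],255],[[45,-30,0],[0,0,0],255],[[45,-30,0],[0,0,0],255],[[45,-30,0],[0,0,0],255]]'
python3 -m pendant '[[[25,-16,0],[0,0,0],255],[[0,0,0],[0,0,10.5],255],[[0,0,0],[0,0,10.5],255],[[0,0,0],[0,0,10.5],255],[[0,0,0],[0,0,10.5],255]]'
python3 -m pendant '[[[0,0,0],[0,0,10.5],255],[[20,0,0],[0,0,7.7],255],[[50,0,0],[0,0,0],255],[[50,0,0],[0,0,0],255],[[30,0,0],[0,0,0],255]]'
python3 - <<'E'
from h import *
to((.427,.288,.012))
E
```

```text
time_s: 24.08
tool_pos: [0.4739, 0.1158, 0.139]
eef_rot: [-0.899, -3.01, 0.0]
wrist_force: [-0.7, 0.7, 0.1]
finger_gap: 0.0243
gripper_force: 30.0
time_s: 24.7
tool_pos: [0.4459, 0.1162, 0.139]
eef_rot: [-1.926, -2.482, 0.001]
wrist_force: [-0.3, 0.5, -0.9]
finger_gap: 0.0245
gripper_force: 30.0
time_s: 25.32
tool_pos: [0.4525, 0.2679, 0.139]
eef_rot: [-2.286, -2.154, 0.0]
wrist_force: [-0.5, 0.5, -1.1]
finger_gap: 0.0245
gripper_force: 30.0
shift [ 18.6 -26.7 127. ] tooly yaw -3.409830300756356
```

```bash
python3 -m pendant '[[[19,-27,30],[0,0,0],255],[[0,0,40],[0,0,0],255],[[0,0,20],[0,0,0],255],[[0,0,0],[0,0,0],255],[[0,0,0],[0,0,0],255]]'
python3 - <<'E'
from h import *
to((.427,.288,.0085))
E
```

```text
time_s: 25.95
tool_pos: [0.4274, 0.2866, 0.0498]
eef_rot: [2.288, 2.153, 0.001]
wrist_force: [-0.4, -0.3, -0.2]
finger_gap: 0.0243
gripper_force: 30.0
shift [ 1.3 -0.5 41.3] tooly yaw -3.484617571338967
```

```bash
python3 -m pendant '[[[1,0,20],[0,0,0],255],[[0,0,15],[0,0,0],255],[[0,0,6],[0,0,0],255],[[0,0,0],[0,0,0],255],[[0,0,0],[0,0,0],145]]'
python3 -m pendant '[[[0,0,0],[0,0,0],145],[[0,0,0],[0,0,0],145],[[0,0,-10],[0,0,0],145],[[0,0,-50],[0,0,0],145],[[0,0,-60],[0,0,0],145]]'
python3 - <<'E'
from h import *
st(); im,P=look("w9",["fork_c"]); rect(P,.0115,.025,(.427,.288),.034)
cv2.imwrite("pics/w9c.png",im["pixels"])
E
```

```text
time_s: 26.58
tool_pos: [0.4274, 0.2877, 0.0086]
eef_rot: [2.288, 2.153, 0.001]
wrist_force: [-1.0, 0.6, 0.4]
finger_gap: 0.0316
gripper_force: 0.0
time_s: 27.2
tool_pos: [0.4261, 0.287, 0.1293]
eef_rot: [-2.287, -2.153, 0.004]
wrist_force: [0.5, 0.3, -0.6]
finger_gap: 0.0379
gripper_force: 0.0
27.2 [0.4261 0.287  0.1293] [-2.287 -2.153  0.004] [ 0.46  0.35  1.8  -0.    1.    0.52] 0.03793620768923069
cam [0.429 0.36  0.291] [[1.0, -0.06, -0.02], [-0.06, -0.96, -0.26], [-0.0, 0.26, -0.96]] 357
fork_c 0.62 [284. 208.  31.  76.] [0.427 0.286 0.005]
1577 z 0.014 rect [430.7 285.8] [59.7 35.2] 85.9
[[411.0, 257.0], [446.0, 255.0], [450.0, 314.0], [415.0, 317.0]]
```

View pics/w9c.png

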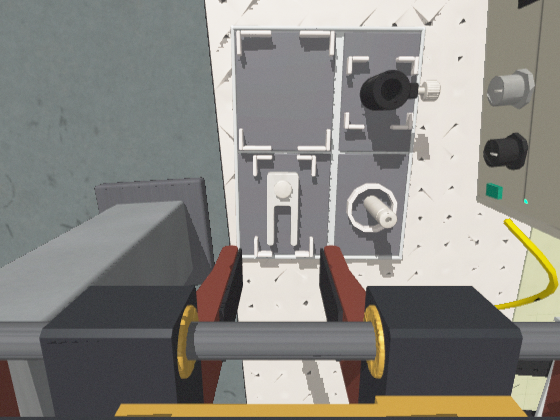

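Wrist view: fork (284,208) lies in the narrow nest, post stands in the ring (378,212), holder in the square nest. Now the plate.

```bash
python3 -m pendant '[[[-50,0,0],[0,0,0],81],[[-50,0,0],[0,0,0],81],[[-50,0,0],[0,0,-10.6],81],[[0,0,0],[0,0,-10.6],81],[[0,0,0],[0,0,-10.6],81]]'
python3 -m pendant '[[[0,0,0],[0,0,-10.6],81],[[0,0,0],[0,0,-10.6],81],[[0,0,0],[0,0,-10.6],81],[[0,0,0],[0,0,-10.6],81],[[-30,0,0],[0,0,-10.6],81]]'
python3 -m pendant '[[[-60,0,0],[0,0,0],81],[[-50,0,0],[0,0,0],81],[[-30,0,0],[0,0,0],81],[[0,0,0],[0,0,0],81],[[0,0,0],[0,0,0],81]]'
python3 - <<'E'
from h import *
st(); im,P=look("w10",["plate_short_c"]); px=im["pixels"]
D=(px.max(2)<60)&(P[:,:,2]>.006)&(P[:,:,2]<.014)
rect(np.where(D[:,:,None],P,9),.006,.014,(.645,.137),.036); to((.6444,.1351,.005))
E
```

```text
time_s: 27.92
tool_pos: [0.4179, 0.14, 0.1282]
eef_rot: [-1.62, -2.691, 0.0]
wrist_force: [-0.4, 0.6, 0.0]
finger_gap: 0.0597
gripper_force: 0.0
time_s: 28.55
tool_pos: [0.4441, 0.1308, 0.1279]
eef_rot: [-0.244, -3.129, 0.001]
wrist_force: [0.6, 0.1, 0.8]
finger_gap: 0.0599
gripper_force: 0.0
time_s: 29.18
tool_pos: [0.5828, 0.108, 0.1277]
eef_rot: [-0.255, -3.129, 0.0]
wrist_force: [0.2, -0.0, 0.4]
finger_gap: 0.06
gripper_force: 0.0
29.18 [0.5828 0.108  0.1277] [-0.255 -3.129  0.   ] [ 0.07  0.45  1.63  0.    1.07 -1.34] 0.05999446175687357
cam [0.51  0.121 0.289] [[0.16, 0.95, 0.26], [0.99, -0.16, -0.04], [0.0, 0.26, -0.97]] 357
plate_short_c 0.82 [322. 274.  45.  39.] [0.644 0.134 0.011]
1510 z 0.01 rect [646.7 132.3] [40.6 32.3] 81.8
[[628.0, 115.0], [660.0, 110.0], [666.0, 150.0], [634.0, 155.0]]
shift [-56.8  36.6 122.9] tooly yaw 80.69553834909487
```

```bash
python3 -m pendant '[[[-30,18,0],[0,0,-1],81],[[-27,19,30],[0,0,0],81],[[0,0,40],[0,0,0],81],[[0,0,10],[0,0,0],81],[[0,0,0],[0,0,0],81]]'
python3 - <<'E'
from h import *
im,P=look("w11",["plate_short_c"]); px=im["pixels"]
D=(px.max(2)<60)&(P[:,:,2]>.006)&(P[:,:,2]<.0125)
rect(np.where(D[:,:,None],P,9),.006,.0125,(.647,.135),.032); to((.6444,.1351,.0045))
E
```

```text
time_s: 29.9
tool_pos: [0.6453, 0.1357, 0.0481]
eef_rot: [-0.228, -3.131, 0.001]
wrist_force: [-0.1, 0.2, 0.3]
finger_gap: 0.06
gripper_force: 0.0
cam [0.573 0.147 0.21 ] [[0.14, 0.95, 0.26], [0.99, -0.14, -0.04], [0.0, 0.26, -0.97]] 357
plate_short_c 0.61 [280. 246.  77.  56.] [0.647 0.136 0.01 ]
3629 z 0.01 rect [647.3 135. ] [45.3 32.1] 82.1
[[628.0, 115.0], [660.0, 110.0], [666.0, 155.0], [635.0, 160.0]]
shift [ 2.6 -1.1 45.3] tooly yaw 81.66838270757859
```

```bash
python3 -m pendant '[[[2,-1,25],[0,0,0],81],[[0,0,18],[0,0,0],81],[[0,0,0],[0,0,0],255],[[0,0,0],[0,0,0],255],[[0,0,0],[0,0,0],255]]'
python3 -m pendant '[[[0,0,0],[0,0,0],255],[[10,0,0],[0,0,0],255],[[12,0,0],[0,0,0],255],[[12,0,0],[0,0,0],255],[[12,0,0],[0,0,0],255]]'
```

```text
time_s: 30.62
tool_pos: [0.6452, 0.135, 0.0061]
eef_rot: [0.228, 3.132, 0.0]
wrist_force: [-0.4, 0.3, 0.2]
finger_gap: 0.0455
gripper_force: 30.0
time_s: 31.25
tool_pos: [0.5983, 0.1419, 0.0055]
eef_rot: [0.228, 3.133, 0.0]
wrist_force: [1.4, 0.8, 2.2]
finger_gap: 0.0457
gripper_force: 30.0
```

```bash
python3 -m pendant '[[[0,0,0],[0,0,0],81],[[0,0,0],[0,0,0],81],[[0,0,0],[0,0,0],81],[[0,0,-30],[0,0,0],81],[[0,0,-40],[0,0,0],81]]'
python3 - <<'E'
from h import *
im,P=look("w12",["plate_short_c"]); px=im["pixels"]
D=(px.max(2)<60)&(P[:,:,2]>.006)&(P[:,:,2]<.0125)
s=rect(np.where(D[:,:,None],P,9),.006,.0125,(.6165,.139),.045); st()
b=cv2.minAreaRect((s[:,:2]*1000).astype(np.float32))[0]; to((b[0]/1000,b[1]/1000,.0045))
E
```

```text
time_s: 31.88
tool_pos: [0.5982, 0.1414, 0.0747]
eef_rot: [-0.228, -3.13, 0.001]
wrist_force: [0.8, -0.2, 0.0]
finger_gap: 0.0597
gripper_force: 0.0
cam [0.526 0.153 0.236] [[0.15, 0.96, 0.26], [0.99, -0.14, -0.04], [-0.0, 0.26, -0.97]] 357
plate_short_c 0.91 [284. 249.  68.  87.] [0.611 0.142 0.01 ]
5127 z 0.0096 rect [612.6 140.6] [45.5 59.6] 81.8
[[580.0, 122.0], [639.0, 114.0], [645.0, 159.0], [586.0, 167.0]]
31.98 [0.6025 0.142  0.0791] [2.280e-01 3.126e+00 2.000e-03] [ 0.12  0.53  1.62 -0.    0.98 -1.31] 0.05956775614134728
shift [-9.7 -0.  74.7] tooly yaw 81.6589374326317
```

```bash
python3 -m pendant '[[[-12,0,30],[0,0,0],81],[[0,0,25],[0,0,0],81],[[0,0,16],[0,0,0],81],[[0,0,0],[0,0,0],255],[[0,0,0],[0,0,0],255]]'
python3 -m pendant '[[[0,0,0],[0,0,0],255],[[0,0,0],[0,0,0],255],[[0,0,-15],[0,0,0],255],[[0,0,-40],[0,0,0],255],[[20,0,-60],[0,0,0],255]]'
```

```text
time_s: 32.6
tool_pos: [0.6107, 0.1399, 0.0039]
eef_rot: [-0.228, -3.133, 0.0]
wrist_force: [0.4, -0.4, -1.3]
finger_gap: 0.0455
gripper_force: 30.0
time_s: 33.22
tool_pos: [0.5916, 0.1425, 0.1195]
eef_rot: [-0.229, -3.132, 0.001]
wrist_force: [-0.2, -0.3, -0.6]
finger_gap: 0.0455
gripper_force: 30.0
```

```bash
python3 -m pendant '[[[50,0,0],[0,0,0],255],[[50,0,0],[0,0,0],255],[[50,0,0],[0,0,0],255],[[0,0,0],[0,0,10.6],255],[[0,0,0],[0,0,10.6],255]]'
python3 -m pendant '[[[0,0,0],[0,0,10.6],255],[[0,0,0],[0,0,10.6],255],[[0,0,0],[0,0,10.6],255],[[0,0,0],[0,0,10.6],255],[[0,0,0],[0,0,10.6],255]]'
python3 -m pendant '[[[30,0,0],[0,0,10.6],255],[[50,0,0],[0,0,0.5],255],[[50,0,0],[0,0,0],255],[[50,0,0],[0,0,0],255],[[20,0,0],[0,0,0],255]]'
python3 - <<'E'
from h import *
to((.4325,.3755,.0095))
E
```

```text
time_s: 33.85
tool_pos: [0.4426, 0.1648, 0.1199]
eef_rot: [0.809, 3.034, 0.001]
wrist_force: [0.2, -0.7, -0.4]
finger_gap: 0.0455
gripper_force: 30.0
time_s: 34.48
tool_pos: [0.4433, 0.1646, 0.1197]
eef_rot: [2.079, 2.354, 0.002]
wrist_force: [0.4, 0.1, 0.0]
finger_gap: 0.0457
gripper_force: 30.0
time_s: 35.1
tool_pos: [0.4498, 0.3667, 0.1197]
eef_rot: [2.288, 2.152, 0.004]
wrist_force: [0.3, 0.5, -0.1]
finger_gap: 0.0458
gripper_force: 30.0
shift [  7.6 -18.1 110.2] tooly yaw -3.5066952681308923
```

```bash
python3 -m pendant '[[[8,-18,20],[0,0,0],255],[[0,0,30],[0,0,0],255],[[0,0,20],[0,0,0],255],[[0,0,0],[0,0,0],255],[[0,0,0],[0,0,0],255]]'
python3 - <<'E'
from h import *
to((.4325,.3755,.0085))
E
```

```text
time_s: 35.72
tool_pos: [0.4325, 0.3729, 0.0495]
eef_rot: [2.291, 2.149, 0.001]
wrist_force: [0.4, 0.0, -1.2]
finger_gap: 0.0456
gripper_force: 30.0
shift [ 2.6 -0.2 41. ] tooly yaw -3.6546873645990936
```

```bash
python3 -m pendant '[[[3,0,20],[0,0,0],255],[[0,0,15],[0,0,0],255],[[0,0,6],[0,0,0],255],[[0,0,0],[0,0,0],255],[[0,0,0],[0,0,0],96]]'
python3 -m pendant '[[[0,0,0],[0,0,0],96],[[0,0,0],[0,0,0],96],[[0,0,-10],[0,0,0],96],[[0,0,-50],[0,0,0],96],[[0,0,-60],[0,0,0],96]]'
python3 -m pendant '[[[0,0,-50],[0,0,0],96],[[-30,0,-30],[0,0,0],96],[[0,0,0],[0,0,0],96],[[0,0,0],[0,0,0],96],[[0,0,0],[0,0,0],96]]'
python3 - <<'E'
from h import *
st(); im,P=look("w13")
px=im["pixels"]; D=(px.max(2)<60); rect(np.where(D[:,:,None],P,9),.0115,.018,(.4325,.3755),.042)
cv2.imwrite("pics/w13c.png",px)
E
```

```text
time_s: 36.35
tool_pos: [0.4324, 0.3761, 0.0078]
eef_rot: [2.291, 2.15, 0.001]
wrist_force: [0.3, 0.7, -0.4]
finger_gap: 0.0521
gripper_force: 0.0
time_s: 36.98
tool_pos: [0.4313, 0.3755, 0.1284]
eef_rot: [-2.29, -2.15, 0.004]
wrist_force: [0.2, 0.0, 0.0]
finger_gap: 0.0547
gripper_force: 0.0
time_s: 37.6
tool_pos: [0.4294, 0.3462, 0.2061]
eef_rot: [-2.29, -2.15, 0.004]
wrist_force: [-0.3, -0.1, 0.7]
finger_gap: 0.0546
gripper_force: 0.0
37.6 [0.4294 0.3462 0.2061] [-2.29  -2.15   0.004] [0.55 0.31 1.63 0.   1.2  0.62] 0.0546338980065203
cam [0.433 0.42  0.367] [[1.0, -0.06, -0.02], [-0.06, -0.96, -0.26], [-0.0, 0.26, -0.96]] 357
2381 z 0.0139 rect [430.6 372.9] [58.5 45. ] 86.6
[[406.0, 345.0], [451.0, 342.0], [455.0, 401.0], [410.0, 403.0]]
```

View pics/w13c.png

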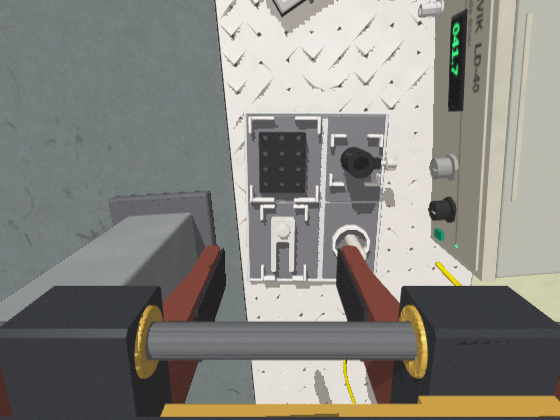

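All four parts sit in their nests: plate (283,163), fork (283,245), holder (357,163), post (350,242). The robot is clear of everything.

```bash
python3 -c "
from rig import ctrl
print(ctrl.sign_off())"
```

```text
the job is handed in; nothing more can be done
None
```

The kit tray is packed and handed in at about 38 s of the 112 s allowed: in the last camera check, plate, fork, holder and short post all sat in their nests within about 4 mm of centre; I never touched the long plate or the tall post, but I did not re-measure them, and sign-off returned no verdict.

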